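Slide the culture tray across to the far stand

ROBOT

A 7-joint arm with a two-finger parallel gripper is mounted at the origin on the work surface; the furniture and walls round the work are solid. World frame = base frame: x ahead of the robot, y to its left, z up, the work surface at z = 0. Lengths are in m, angles in degrees, forces in N, time in s.
With the tool pointing down it reaches from about 0.425 to 0.875 m from the base axis. Payload 4.7 kg.
Tool frame: the origin (TCP) lies at the very end of the fingers, on their centre line; the grasp point (between the pads) lies 19 mm behind it; z points along the fingers, y is the line along which they close (so a half turn about z gives the same grasp; the last joint's range is limited). The gripper opens to 87 mm and grips with 3 to 60 N. Pads are 19 mm wide; open, the fingers measure 117 mm over their backs; the gripper's body (75 mm by 190 mm) begins 51 mm behind the grasp point.
Start: joints at [68.933, 18.392, -4.016, 83.108, 1.295, 78.541, -3.26], TCP at [0.242, -0.603, 0.223] pointing down, gripper open.
Joint ranges: [-163.93, 163.93], [-17.29, 119.83], [-79.2, 71.16], [3.27, 140.29], [-89.18, 269.18], [5.43, 117.66], [-154.24, 154.24]. Speed limits (degrees/s): [147.25, 147.25, 180, 180, 180, 180, 180].

INTERFACE

Orientations are given as [roll, pitch, yaw] about the fixed x, y, z axes, in that order (R = Rz(yaw) Ry(pitch) Rx(roll)).
In Python, from cell import get_obs, eyes, env gives the robot as it stands.
- The arm moves only by the tool servo_tool, never from a script. Its argument "series" is a list that holds one entry, the list of rows, each a list of 7 numbers: the shift along the tool's x, y, z in units of 300 mm (1.0 is 300 mm), then the turn, a rotation vector about the tool's x, y, z in units of pi rad (1.0 is pi rad), then the opening, from 0 (shut) to 1 (fully open). In form: [[[tx, ty, tz, wx, wy, wz, gripper], ...]]. A call has 1 to 12 rows; each row is the pose to reach, as a shift and turn from the pose commanded when the call began, along the tool's axes at that moment, turning the shorter way round; what a row does not reach only later rows make up. A row lasts 1/12 s, in which the tool goes at most 41.7 mm and 7.16 degrees, less where a joint would pass 70% of its speed; a pose out of reach is approached as far as the arm can. A call with a number of a shift or a turn outside -1 to 1 is refused whole. A call with a gripper value outside its range is refused whole. The fingers move at their own pace and stop on an object; "grip_force" is the grip in N (left out, the last holds). Time passes only in rows, so rows that repeat a pose let the fingers close. It gives the time, the measured TCP pose, the force, the opening and the grip force at its end, in the units of the state.
- get_obs(): the state, without advancing time (a new reading comes with each control period).
- eyes.read_camera(name): name is "scene" or "top" or "wrist"; returns a dict with "frame" (480x640x3 uint8, red, green, blue), "depth" (480x640 float32, m along the optical axis (not along the pixel's ray), 0 where there is no reading), "fx", "fy", "cx", "cy" (pixels), "origin" and "rotation" of the camera in the world; the wrist camera has in their place "mount" (4x4, takes a point from camera to tool coordinates, whose origin is the TCP and whose axes are the flange's). Camera axes: x right, y down, z forward; pixel columns grow to the right and rows downward; lengths in m; the calibration is good to about 2 mm. A picture is of the moment at which its call begins: read the wrist's pose just before it.
- env.sign_off(): hands the job in; it is judged then, once.
The state is a dict: "time_s": time; "qpos": joint angles; "joint_velocities": joint speeds; "effort": joint torques, N m; "tool_pos": TCP position; "tool_rot": TCP orientation; "force": force on the tool from outside, world axes, zero at the start; "wrist_torque": the same for the moment, N m; "grip_width": finger opening in m; "grasp_force": force on a finger pad.
Only numpy, scipy, OpenCV 4.12 (cv2) and the standard library are available. Lean on these libraries where they do the work, as an engineer would, in place of code of your own. Each camera call takes 0.05 s, during which the arm holds its last target. There are 200 camera calls.

TASK

Two trays stand side by side on the right-hand metal stand. Push the blue tray, the one with the petri dish in it, straight across the gap onto the left-hand stand until the whole tray stands on that one, and leave it there squared up with the stand. Keep it sliding level: do not lift it or let it dip into the gap, and leave the yellow tray where it is.

Things in the scene. Friction and masses are not known exactly. Their poses are not given: they have to be found in the camera images.
- blue_tray: blue plastic open tray, 100 mm wide (its x) x 160 mm long (its y) x 30 mm high, about 0.25 kg, with a loose petri dish in it (66 mm wide, 15 mm high, below the rim). Origin: centre of its underside; +y points to the far stand. End walls flat and upright above the rounded lowest 10 mm, outer faces 80 mm from the origin: two spread fingertips can push squarely there. Sliding it takes 2 to 6 N; it stays balanced over the gap.
- yellow_tray: yellow plastic open tray of the same size and axes with a low roll of tape in it, beside the blue one (about 30 mm between them; which of the two is nearer the robot varies). Origin: centre of its underside.
- near_stand: the right-hand stand, on which both trays start: fixed low stand, aluminium top 270 mm wide (its x) x 220 mm long (its y) with rounded ends, on grey side plates; origin at the centre of its footprint on the bench, top 50 mm above the origin. +y points across the gap to the far stand.
- far_stand: the left-hand stand, of the same make and size: origin at the centre of its footprint on the bench, top 50 mm above it, 270 mm wide (x) x 220 mm long (y). It stands in line with the near stand, square to it and level with it, an open gap of 40 to 60 mm between the two; +y points away from the gap.

How it is judged:
By the outcome, as a careful person would: the job done as asked, in the order asked, and still so for the second after the job is handed in, with the robot touching nothing.
It also fails if it takes over 32 s, if anything falls off the work surface, if the arm or the gripper's body presses on something with over 40 N, if the wrist force passes 120 N, or if a joint passes its speed limit or range.

## Working session

There is one attempt and no reset: what is moved stays moved. The work goes in short steps, Python scripts to look and compute and a tool call to move; the robot and the scene stay as the last step left them, time stands still between calls to the robot, and variables do not carry over. Pictures are saved under pics/ and viewed, at most 10 in all, crops included, and the job is handed in when it is done.

Besides the shell and the picture viewer there is one more tool, called after "Request:" by a JSON object that holds its "method" and its "body", one argument or row to a line. servo_tool: Moves the arm, as the interface text tells. Shifts and turns lie within -1 to 1; 1 stands for 300 mm of shift or pi rad of turn. Its arguments: {"type":"object","properties":{"series":{"type":"array"},"grip_force":{"type":"number"}},"required":["series"]}

```bash
mkdir -p pics; python3 - <<'E'
from cell import get_obs, eyes
import cv2,numpy as np,pickle
o=get_obs();print({k:np.round(o[k],3) for k in('time_s','tool_pos','tool_rot','force','grip_width')})
ims=[]
for n in('scene','top'):
    c=eyes.read_camera(n);pickle.dump(c,open(n+'.pkl','wb'));print(n,c['fx'],c['cx'],c['cy'],c['origin'],np.round(c['rotation'],3).tolist())
    cv2.imwrite(f'pics/{n}0.png',c['frame'][:,:,::-1])
E
```

```text
{'time_s': np.float64(0.0), 'tool_pos': array([ 0.242, -0.603,  0.221]), 'tool_rot': array([-1.79889e+02,  5.00000e-03,  2.18750e+01]), 'force': array([0.44 , 0.11 , 0.397]), 'grip_width': np.float64(0.087)}
scene 593.4656826765946 306.27776975080315 225.73348578947278 [0.22010411 0.59291516 0.79170983] [-137.205, -0.051, -154.578]
top 435.2306258537875 321.9004805677372 239.0993744252723 [ 0.34277941 -0.03341051  0.89588124] [-167.648, 0.047, -95.085]
```

View pics/top0.png

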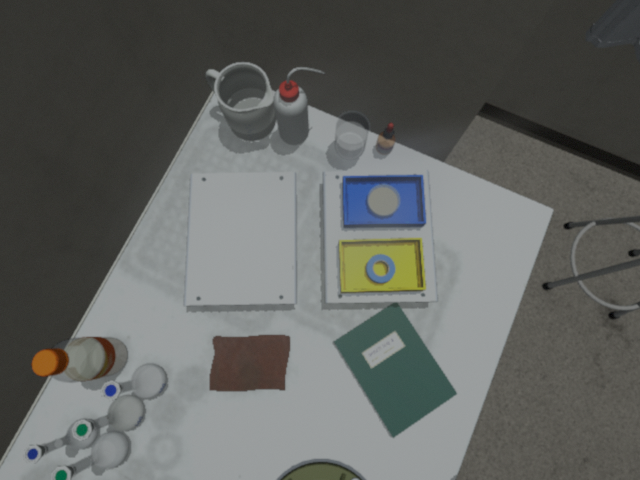

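View pics/scene0.png

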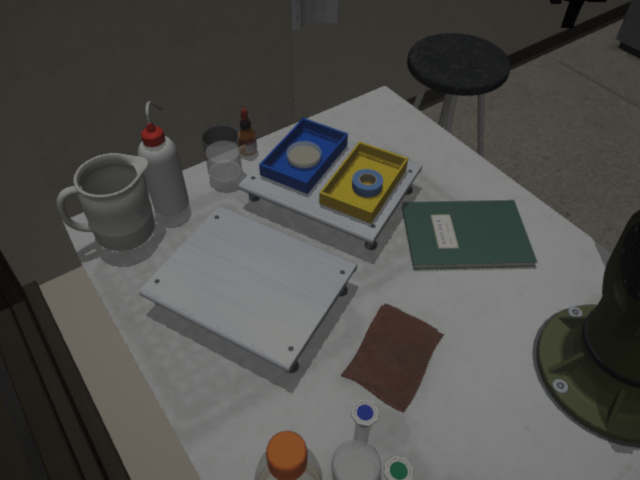

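The top view shows the blue tray (outer, x 343–425, y 176–228) on the far side of the right stand. Yellow is at (382,267), and the empty left stand covers x 187–297, y 172–305. A beaker (352,135) and a bottle (387,138) stand behind.

```bash
cat >h.py <<'E'
import numpy as np,cv2
from scipy.spatial.transform import Rotation as R
def rot(r): return R.from_euler('xyz',r,degrees=True).as_matrix()
def cloud(c,T=None):
    v,u=np.mgrid[:480,:640];d=c['depth']
    p=np.stack([(u-c['cx'])/c['fx']*d,(v-c['cy'])/c['fy']*d,d],-1)
    if T is None: return p@rot(c['rotation']).T+c['origin']
    return p@T[:3,:3].T+T[:3,3]
def rect(p):
    q=(p[:,:2]*1000).astype(np.float32); r=cv2.minAreaRect(q)
    b=cv2.boxPoints(r); return np.round(r[0],1),np.round(r[1],1),round(r[2],2),np.round(b,1).tolist()
def color(f,n):
    h=cv2.cvtColor(f,cv2.COLOR_RGB2HSV)
    lo,hi={'blue':((108,120,40),(125,255,255)),'yellow':((24,120,60),(35,255,255))}[n]
    m=cv2.inRange(h,lo,hi)
    return m
def big(m):
    n,l,s,_=cv2.connectedComponentsWithStats(m); i=1+np.argmax(s[1:,4]); return l==i
E
python3 - <<'E'
from h import *;import pickle
for n in('top','scene'):
    c=pickle.load(open(n+'.pkl','rb'));P=cloud(c);z=P[...,2]
    for k in('blue','yellow'):
        m=big(color(c['frame'],k));print(n,k,m.sum(),'z',np.percentile(z[m],[5,50,95]).round(3));mm=m&(z>.070)&(z<.09);print(rect(P[mm]))
    m=((z>.042)&(z<.058)).astype(np.uint8)
    m=cv2.morphologyEx(m,cv2.MORPH_OPEN,np.ones((3,3)))
    N,l,s,ce=cv2.connectedComponentsWithStats(m)
    for i in range(1,N):
        if s[i,4]>1500: print('stand',s[i],rect(P[l==i]),np.median(z[l==i]))
    # tall things near
    for nm,(u,v) in {'beaker':(352,135),'bottle':(387,138)}.items():
        if n=='top': print(nm,P[v-12:v+12,u-8:u+8].reshape(-1,3)[:,2].max(), P[v,u])
E
```

```text
top blue 2401 z [0.05  0.053 0.079]
(array([ 590.8, -175.7]), array([158.6,  99.7]), 85.52, [[534.9000244140625, -250.89999389648438], [634.2999877929688, -258.70001220703125], [646.7000122070312, -100.5999984741211], [547.2999877929688, -92.80000305175781]])
top yellow 2505 z [0.05  0.053 0.079]
(array([ 461.5, -157.3]), array([158.1,  99. ]), 87.1, [[408.1000061035156, -233.6999969482422], [506.8999938964844, -238.6999969482422], [514.9000244140625, -80.80000305175781], [416.0, -75.80000305175781]])
stand [ 322  170  115  134 5717] (array([ 528.4, -161.6]), array([219.9, 271.3]), 85.9, [[385.20001220703125, -261.6000061035156], [655.7999877929688, -281.0], [671.5, -61.70000076293945], [400.8999938964844, -42.29999923706055]]) 0.048369237381784
stand [  183   172   114   134 14372] (array([548. , 112.1]), array([220.1, 271.1]), 85.83, [[404.79998779296875, 12.199999809265137], [675.2000122070312, -7.5], [691.2000122070312, 212.0], [420.79998779296875, 231.6999969482422]]) 0.0482641966922463
stand [ 345  181   75   42 2072] (array([ 594.1, -175.8]), array([145.8,  87.8]), 85.91, [[54
[... 831 characters left out ...]
 0.082]
(array([ 461.4, -158.8]), array([162.5, 100.4]), 86.64, [[406.5, -237.0], [506.70001220703125, -242.89999389648438], [516.2000122070312, -80.5999984741211], [416.0, -74.80000305175781]])
stand [ 239  140  183  103 4537] (array([ 527.6, -162.6]), array([220.2, 272. ]), 85.84, [[384.0, -262.6000061035156], [655.2999877929688, -282.29998779296875], [671.2999877929688, -62.70000076293945], [400.0, -43.0]]) 0.05065447204404905
stand [  139   206   218   165 19413] (array([548.5, 109.8]), array([221.6, 273.5]), 85.75, [[403.8999938964844, 9.399999618530273], [676.5999755859375, -10.800000190734863], [693.0, 210.10000610351562], [420.29998779296875, 230.39999389648438]]) 0.05041974512219738
```

```bash
python3 - <<'E'
from h import *;import pickle
d=np.array([.0735,.9973]);e=np.array([.9973,-.0735]);o=np.array([590,-176.3])/1000
for n in('top','scene'):
    c=pickle.load(open(n+'.pkl','rb'));P=cloud(c);P=P[c['depth']>0]
    q=P[:,:2]-o;a=q@d;l=q@e
    for a0 in np.arange(-.2,.3,.04):
        m=(a>a0)&(a<a0+.04)&(P[:,2]>.1)&(P[:,2]<.5)&(l>-.2)&(l<.25)
        if m.sum(): print(n,round(a0,2),m.sum(),'lat',l[m].min().round(3),'zmax',P[m,2].max().round(3))
from cell import get_obs
g=get_obs();t=np.array([*(o-d*.125),.18]);Rt=rot(g['tool_rot'])
print('shift',(Rt.T@(t-g['tool_pos'])/.3).round(4),'rv',(R.from_matrix(Rt.T@rot([180,0,85.8])).as_rotvec()/np.pi).round(4))
E
```

```text
top -0.16 3717 lat 0.115 zmax 0.464
top -0.12 4286 lat 0.128 zmax 0.451
top -0.08 3709 lat 0.147 zmax 0.427
top -0.04 3232 lat 0.139 zmax 0.408
top 0.0 2766 lat 0.186 zmax 0.385
top 0.04 2376 lat 0.205 zmax 0.365
top 0.08 2021 lat 0.223 zmax 0.343
top 0.12 663 lat 0.162 zmax 0.321
top 0.16 878 lat 0.154 zmax 0.213
top 0.2 440 lat 0.162 zmax 0.147
top 0.24 247 lat 0.16 zmax 0.136
top 0.28 289 lat 0.161 zmax 0.136
scene -0.16 1368 lat 0.113 zmax 0.284
scene -0.12 1849 lat 0.127 zmax 0.297
scene -0.08 2097 lat 0.146 zmax 0.309
scene -0.04 2403 lat 0.139 zmax 0.322
scene 0.0 2665 lat 0.185 zmax 0.335
scene 0.04 3015 lat 0.204 zmax 0.347
scene 0.08 3284 lat 0.222 zmax 0.359
scene 0.12 621 lat 0.162 zmax 0.363
scene 0.16 1137 lat 0.153 zmax 0.215
scene 0.2 1009 lat 0.161 zmax 0.149
scene 0.24 327 lat 0.16 zmax 0.137
scene 0.28 761 lat 0.161 zmax 0.139
shift [ 1.4231 -0.5125  0.1392] rv [-5.000e-04 -3.000e-04 -3.551e-01]
```

There's a wall behind, close to the tray's right end, so I'll push slightly robot-side of centre with the fingers part closed.

Request:
{"method": "servo_tool", "body": {
  "series": [
    [[0.14,-0.05,0,0,0,-0.04,0.575],[0.28,-0.1,0,0,0,-0.08,0.575],[0.42,-0.15,0,0,0,-0.12,0.575],[0.56,-0.2,0,0,0,-0.16,0.575],[0.7,-0.25,0,0,0,-0.2,0.575],[0.8,-0.29,0,0,0,-0.22,0.575],[0.8,-0.29,0,0,0,-0.22,0.575]]
  ]
}}

```text
time_s: 0.68
tool_pos: [0.4402, -0.4243, 0.2224]
tool_rot: [179.9, -0.4, 62.4]
force: [0.6, 2.0, -0.3]
grip_width: 0.0526
grasp_force: 0.0
```

```bash
cat >>h.py <<'E'
d=np.array([.0735,.9973]);e=np.array([.9973,-.0735]);o=np.array([590,-176.3])/1000
def go(a,l,z):
    from cell import get_obs
    g=get_obs();t=np.array([*(o+d*a+e*l),z]);Rt=rot(g['tool_rot']);q=g['tool_pos'][:2]-o
    print(round(g['time_s'],2),np.round(g['tool_pos'],4),np.round(g['tool_rot'],2),'a,l',(q@d).round(4),(q@e).round(4),'F',np.round(g['force'],1),round(g['grip_width'],4))
    print('shift',(Rt.T@(t-g['tool_pos'])/.3).round(4),'rv',(R.from_matrix(Rt.T@rot([180,0,85.8])).as_rotvec()/np.pi).round(4))
E
python3 -c "
from h import *
go(-.112,-.008,.18)"
```

```text
0.68 [ 0.4402 -0.4243  0.2224] [179.92  -0.36  62.35] a,l -0.2583 -0.1312 F [ 0.6  2.  -0.3] 0.0526
shift [0.6099 0.1826 0.1455] rv [ 0.0008 -0.0019 -0.1303]
```

Request:
{"method": "servo_tool", "body": {
  "series": [
    [[0.12,0.035,0,0,0,-0.03,0.575],[0.24,0.07,0,0,0,-0.06,0.575],[0.36,0.11,0.03,0,0,-0.09,0.575],[0.48,0.145,0.07,0,0,-0.12,0.575],[0.57,0.17,0.11,0,0,-0.13,0.575],[0.61,0.183,0.145,0,0,-0.13,0.575],[0.61,0.183,0.145,0,0,-0.13,0.575],[0.61,0.183,0.145,0,0,-0.13,0.575]]
  ]
}}

```text
time_s: 1.35
tool_pos: [0.5671, -0.2989, 0.1778]
tool_rot: [-179.8, 0.0, 84.9]
force: [-0.8, -0.4, -0.3]
grip_width: 0.05
grasp_force: 0.0
```

```bash
python3 - <<'E'
from h import *
from cell import eyes
go(-.112,-.008,.066)
c=eyes.read_camera('scene')
cv2.imwrite('pics/s1.png',c['frame'][40:300,100:500,::-1])
E
```

```text
1.35 [ 0.5671 -0.2989  0.1778] [-179.85    0.     84.85] a,l -0.1239 -0.0138 F [-0.8 -0.4 -0.3] 0.05
shift [0.0401 0.0197 0.3728] rv [-0.0008 -0.     -0.0053]
```

View pics/s1.png

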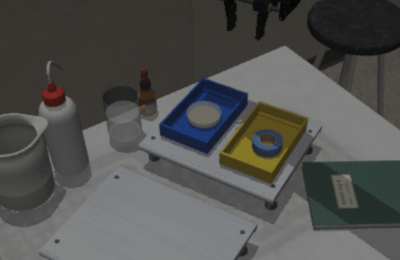

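The fingers hang clear behind the blue tray's right end (crop 230–295, 0–35). Nothing has been disturbed, so I'm descending.

Request:
{"method": "servo_tool", "body": {
  "series": [
    [[0.02,0.01,0.1,0,0,-0.005,0.575],[0.03,0.02,0.2,0,0,-0.005,0.575],[0.03,0.02,0.28,0,0,-0.005,0.575],[0.03,0.02,0.34,0,0,-0.005,0.575],[0.03,0.02,0.365,0,0,-0.005,0.575],[0.03,0.02,0.365,0,0,-0.005,0.575],[0.03,0.02,0.365,0,0,-0.005,0.575]]
  ]
}}

```text
time_s: 1.98
tool_pos: [0.5746, -0.292, 0.0706]
tool_rot: [180.0, 0.1, 85.6]
force: [-0.5, -1.0, -0.3]
grip_width: 0.0503
grasp_force: 0.0
```

```bash
python3 - <<'E'
from h import *
from cell import eyes,get_obs
go(-.0895,-.008,.066)
c=eyes.read_camera('scene')
cv2.imwrite('pics/s2.png',cv2.resize(c['frame'][80:230,220:440,::-1],None,fx=3,fy=3))
E
```

```text
1.98 [ 0.5746 -0.292   0.0706] [1.7995e+02 7.0000e-02 8.5630e+01] a,l -0.1165 -0.0068 F [-0.5 -1.  -0.3] 0.0503
shift [ 0.09   -0.0041  0.0153] rv [ 0.0003  0.0004 -0.0009]
```

View pics/s2.png

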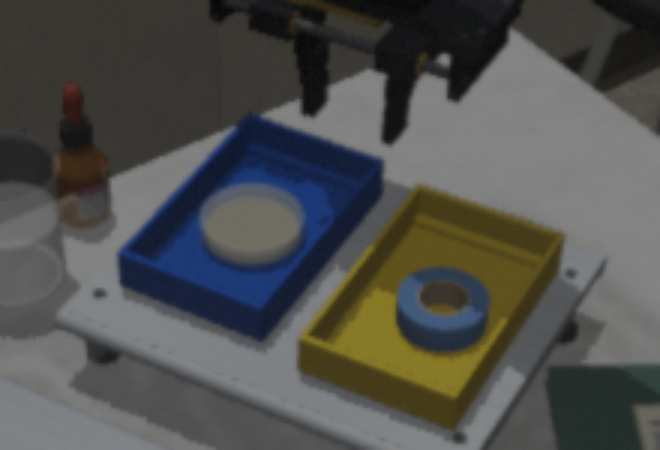

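The fingertips are behind the blue end wall (crop 315–390, 105–140). Now lowering a little and creeping to contact.

Request:
{"method": "servo_tool", "body": {
  "series": [
    [[0.01,-0.004,0.008,0,0,0,0.575],[0.02,-0.004,0.014,0,0,0,0.575],[0.03,-0.004,0.014,0,0,0,0.575],[0.04,-0.004,0.014,0,0,0,0.575],[0.05,-0.004,0.014,0,0,0,0.575],[0.06,-0.004,0.014,0,0,0,0.575],[0.07,-0.004,0.014,0,0,0,0.575],[0.08,-0.004,0.014,0,0,0,0.575],[0.09,-0.004,0.014,0,0,0,0.575],[0.1,-0.004,0.014,0,0,0,0.575],[0.11,-0.004,0.014,0,0,0,0.575],[0.12,-0.004,0.014,0,0,0,0.575]]
  ]
}}

```text
time_s: 3.03
tool_pos: [0.5763, -0.2542, 0.0654]
tool_rot: [180.0, 0.0, 85.8]
force: [-0.4, -2.6, -0.1]
grip_width: 0.05
grasp_force: 0.8
```

```bash
cat >>h.py <<'E'
def look(cam='scene'):
    from cell import eyes
    c=eyes.read_camera(cam);P=cloud(c);z=P[...,2]
    for k in('blue','yellow'):
        m=big(color(c['frame'],k))&(z>.070)&(z<.09);r=rect(P[m]);q=r[0]/1000-o
        print(cam,k,r[:3],'a,l',(q@d).round(4),(q@e).round(4),'zmax',np.percentile(z[m],99).round(3))
    return c
E
python3 -c "
from h import *
go(-.09+.2835,-.008,.066)
look();look('top')"
```

```text
3.03 [ 0.5763 -0.2542  0.0654] [1.7999e+02 3.0000e-02 8.5760e+01] a,l -0.0787 -0.0079 F [-0.4 -2.6 -0.1] 0.05
shift [ 9.074e-01 -8.000e-04 -2.400e-03] rv [ 0.      0.0002 -0.0002]
scene blue (array([ 589.8, -165.6]), array([164.6, 102.4]), 85.5) a,l 0.0107 -0.001 zmax 0.083
scene yellow (array([ 461.4, -158. ]), array([162.5, 101.4]), 86.3) a,l 0.0088 -0.1296 zmax 0.084
top blue (array([ 591. , -158.9]), array([152.4, 100. ]), 84.97) a,l 0.0174 -0.0003 zmax 0.081
top yellow (array([ 456.4, -157. ]), array([158.4,  90.1]), 88.04) a,l 0.0094 -0.1347 zmax 0.081
```

Contact is square with about 2.6 N. Continuing the push at about 60 mm/s.

Request:
{"method": "servo_tool", "body": {
  "series": [
    [[0.01,0,0,0,0,0,0.575],[0.024,0,0,0,0,0,0.575],[0.04,0,0,0,0,0,0.575],[0.057,0,0,0,0,0,0.575],[0.074,0,0,0,0,0,0.575],[0.091,0,0,0,0,0,0.575],[0.108,0,0,0,0,0,0.575],[0.125,0,0,0,0,0,0.575],[0.142,0,0,0,0,0,0.575],[0.157,0,0,0,0,0,0.575],[0.17,0,0,0,0,0,0.575],[0.18,0,0,0,0,0,0.575]]
  ]
}}

```text
time_s: 4.13
tool_pos: [0.5804, -0.1996, 0.0654]
tool_rot: [180.0, -0.0, 85.8]
force: [-0.1, -1.2, 0.3]
grip_width: 0.0505
grasp_force: 0.8
```

```bash
python3 -c "
from h import *
go(.194,-.008,.066)
look()"
```

```text
4.13 [ 0.5804 -0.1996  0.0654] [180.   -0.   85.8] a,l -0.0239 -0.0079 F [-0.1 -1.2  0.3] 0.0505
shift [ 7.264e-01 -2.000e-04 -2.100e-03] rv [ 0. -0. -0.]
scene blue (array([ 593.9, -109.8]), array([164.4, 101.5]), 85.88) a,l 0.0666 -0.001 zmax 0.083
scene yellow (array([ 460.8, -159.4]), array([164.7,  99.8]), 86.86) a,l 0.0074 -0.1301 zmax 0.084
```

Request:
{"method": "servo_tool", "body": {
  "series": [
    [[0.01,0,0,0,0,0,0.575],[0.025,0,0,0,0,0,0.575],[0.043,0,0,0,0,0,0.575],[0.063,0,0,0,0,0,0.575],[0.083,0,0,0,0,0,0.575],[0.103,0,0,0,0,0,0.575],[0.123,0,0,0,0,0,0.575],[0.143,0,0,0,0,0,0.575],[0.163,0,0,0,0,0,0.575],[0.18,0,0,0,0,0,0.575],[0.193,0,0,0,0,0,0.575],[0.2,0,0,0,0,0,0.575]]
  ]
}}

```text
time_s: 5.18
tool_pos: [0.5848, -0.1394, 0.0654]
tool_rot: [-180.0, -0.0, 85.8]
force: [0.2, -2.2, 0.3]
grip_width: 0.0499
grasp_force: 0.8
```

```bash
python3 -c "
from h import *
go(.194,-.008,.066)
look()"
```

```text
5.18 [ 0.5848 -0.1394  0.0654] [-1.800e+02 -1.000e-02  8.582e+01] a,l 0.0364 -0.0079 F [ 0.2 -2.2  0.3] 0.0499
shift [ 5.254e-01  1.000e-04 -2.100e-03] rv [-0.     -0.0001  0.0001]
scene blue (array([597.9, -53.5]), array([170.5, 102. ]), 85.48) a,l 0.123 -0.0011 zmax 0.083
scene yellow (array([ 461.5, -158.4]), array([162.4, 100.6]), 86.25) a,l 0.0084 -0.1295 zmax 0.084
```

Request:
{"method": "servo_tool", "body": {
  "series": [
    [[0.01,0,0,0,0,0,0.575],[0.025,0,0,0,0,0,0.575],[0.043,0,0,0,0,0,0.575],[0.063,0,0,0,0,0,0.575],[0.083,0,0,0,0,0,0.575],[0.103,0,0,0,0,0,0.575],[0.123,0,0,0,0,0,0.575],[0.143,0,0,0,0,0,0.575],[0.163,0,0,0,0,0,0.575],[0.18,0,0,0,0,0,0.575],[0.193,0,0,0,0,0,0.575],[0.2,0,0,0,0,0,0.575]]
  ]
}}

```text
time_s: 6.23
tool_pos: [0.5891, -0.0795, 0.0653]
tool_rot: [-180.0, -0.0, 85.8]
force: [0.1, -0.6, -0.6]
grip_width: 0.05
grasp_force: 0.7
```

```bash
python3 -c "
from h import *
go(.194,-.008,.066)
c=look()
cv2.imwrite('pics/s3.png',c['frame'][:,:,::-1])"
```

```text
6.23 [ 0.5891 -0.0795  0.0653] [-1.7999e+02 -2.0000e-02  8.5830e+01] a,l 0.0964 -0.008 F [ 0.1 -0.6 -0.6] 0.05
shift [ 3.252e-01  2.000e-04 -2.400e-03] rv [-0.0001 -0.0001  0.0001]
scene blue (array([602.1,   7.9]), array([166.8, 100.9]), 85.55) a,l 0.1846 -0.0015 zmax 0.083
scene yellow (array([ 461.3, -158.2]), array([163.2, 100.4]), 86.65) a,l 0.0086 -0.1297 zmax 0.083
```

View pics/s3.png

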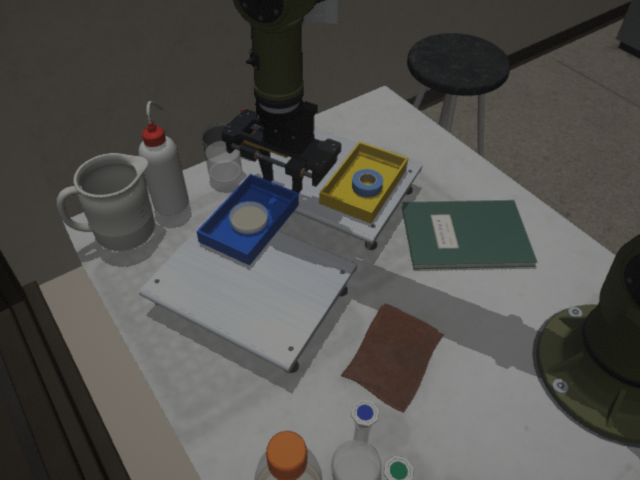

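The blue tray bridges the gap level (centre ~(250,218)), the dish is still in it, and yellow hasn't moved. Continuing.

Request:
{"method": "servo_tool", "body": {
  "series": [
    [[0.01,0,0,0,0,0,0.575],[0.025,0,0,0,0,0,0.575],[0.043,0,0,0,0,0,0.575],[0.063,0,0,0,0,0,0.575],[0.083,0,0,0,0,0,0.575],[0.103,0,0,0,0,0,0.575],[0.123,0,0,0,0,0,0.575],[0.143,0,0,0,0,0,0.575],[0.163,0,0,0,0,0,0.575],[0.18,0,0,0,0,0,0.575],[0.193,0,0,0,0,0,0.575],[0.2,0,0,0,0,0,0.575]]
  ]
}}

```text
time_s: 7.28
tool_pos: [0.5935, -0.0198, 0.0653]
tool_rot: [-180.0, -0.0, 85.8]
force: [0.1, -1.2, -0.8]
grip_width: 0.0501
grasp_force: 0.7
```

```bash
python3 -c "
from h import *
go(.194,-.008,.066)
look();look('top')"
```

```text
7.28 [ 0.5935 -0.0198  0.0653] [-1.7999e+02 -1.0000e-02  8.5830e+01] a,l 0.1564 -0.008 F [ 0.1 -1.2 -0.8] 0.0501
shift [ 0.1254  0.     -0.0023] rv [-0.     -0.0001  0.0001]
scene blue (array([607.5,  68. ]), array([164.2, 101.9]), 86.16) a,l 0.2449 -0.0005 zmax 0.083
scene yellow (array([ 461.5, -158.1]), array([162. , 100.4]), 86.58) a,l 0.0087 -0.1295 zmax 0.084
top blue (array([609.1,  89.9]), array([119.5, 100.9]), 86.14) a,l 0.2669 -0.0005 zmax 0.081
top yellow (array([ 457.1, -223.1]), array([ 34.1, 101.2]), 79.12) a,l -0.0564 -0.1291 zmax 0.082
```

Request:
{"method": "servo_tool", "body": {
  "series": [
    [[0.01,0,0,0,0,0,0.575],[0.023,0,0,0,0,0,0.575],[0.037,0,0,0,0,0,0.575],[0.051,0,0,0,0,0,0.575],[0.065,0,0,0,0,0,0.575],[0.079,0,0,0,0,0,0.575],[0.092,0,0,0,0,0,0.575],[0.104,0,0,0,0,0,0.575],[0.114,0,0,0,0,0,0.575],[0.121,0,0,0,0,0,0.575],[0.125,0,0,0,0,0,0.575],[0.125,0,0,0,0,0,0.575]]
  ]
}}

```text
time_s: 8.38
tool_pos: [0.5963, 0.0172, 0.0653]
tool_rot: [-180.0, -0.0, 85.8]
force: [0.3, -1.0, 0.3]
grip_width: 0.05
grasp_force: 0.1
```

Request:
{"method": "servo_tool", "body": {
  "series": [
    [[-0.02,0,0,0,0,0,0.575],[-0.05,0,0,0,0,0,0.575],[-0.09,0,0,0,0,0,0.575],[-0.12,0,0,0,0,0,0.575],[-0.12,0,-0.08,0,0,0,0.575],[-0.12,0,-0.17,0,0,0,0.575],[-0.15,0,-0.28,0,0,0,0.575],[-0.22,0,-0.38,0,0,0,0.575],[-0.32,0,-0.45,0,0,0,0.575],[-0.42,0,-0.5,0,0,0,0.575],[-0.46,0,-0.5,0,0,0,0.575],[-0.46,0,-0.5,0,0,0,0.575]]
  ]
}}

```text
time_s: 9.38
tool_pos: [0.5857, -0.1274, 0.2159]
tool_rot: [179.9, 0.2, 85.3]
force: [0.0, 0.2, -0.6]
grip_width: 0.0497
grasp_force: 0.0
```

```bash
python3 -c "
from h import *
go(.194,-.008,.066)
c=look();look('top')
P=cloud(c);z=P[...,2];m=(P[...,0]>.4)&(P[...,0]<.7)&(P[...,1]>-.02)&(P[...,1]<.24)&(z>.042)&(z<.058);print('far stand',rect(P[m])[:3])
cv2.imwrite('pics/s4.png',c['frame'][:,:,::-1])"
```

```text
9.38 [ 0.5857 -0.1274  0.2159] [1.7992e+02 1.6000e-01 8.5290e+01] a,l 0.0485 -0.0079 F [ 0.   0.2 -0.6] 0.0497
shift [ 0.4864 -0.0053  0.4984] rv [ 0.0004  0.0009 -0.0029]
scene blue (array([610. , 106.7]), array([160.7, 101.7]), 85.84) a,l 0.2837 -0.0009 zmax 0.083
scene yellow (array([ 461.4, -158.5]), array([162.6, 100.5]), 86.57) a,l 0.0083 -0.1296 zmax 0.083
top blue (array([610.6, 107.4]), array([158.4,  99.7]), 85.3) a,l 0.2844 -0.0003 zmax 0.081
top yellow (array([455.1, -86.2]), array([110.5,  49.1]), 25.79) a,l 0.0799 -0.1412 zmax 0.082
far stand (array([547.9, 109.5]), array([221.2, 272.2]), 85.8)
```

View pics/s4.png

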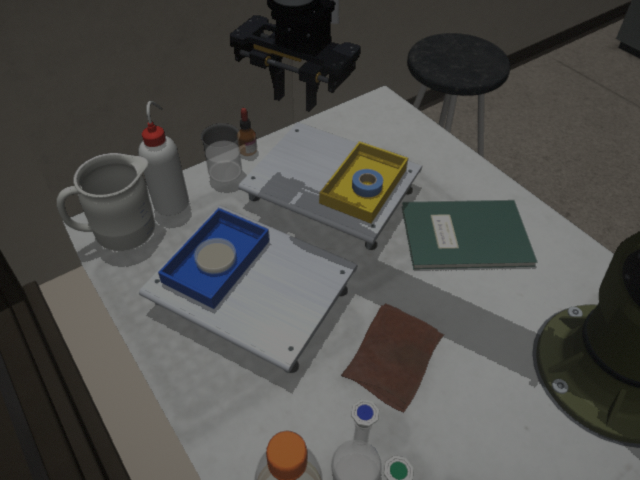

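The blue tray (centre ~(215,257)) is wholly on the left stand, at 85.8° against the stand's 85.8°. Yellow hasn't moved and the robot is clear.

```bash
python3 -c "
from cell import env
print(env.sign_off())"
```

```text
the job is handed in; nothing more can be done
None
```

The blue tray, with its dish still inside, now stands wholly on the left-hand stand and square with it to within about half a degree. The yellow tray was not moved, the push took about 9.5 s in all, and the job is handed in.

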